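# Hang the small serving pail on the hook stand

### The job

Take the small white pail by the black grip of its bail, swing the bail from lying flat to upright while the pail still stands on the table, then carry the pail by the bail to the hook stand and hang the bail over the pair of prongs. The prongs may be clamped at any height on the post and are slightly springy, so feel for them and set the weight down gently, without pushing or dropping; leave the pail hanging still and straight, and leave the other things alone.

Things in the scene. Friction and masses are not known exactly. Their poses are not given: they have to be found in the camera images.
- pail: Small round white enamelled pail, 100 mm across the rim (84 mm at the foot), 80 mm high, 0.35 to 0.6 kg, loose, standing upright. Origin: centre of its underside; z up. The bail's pivots are on lugs at y = +-55 mm, z = 71 mm in this frame; the bail pivots about the pail's y axis and at the start lies out to the pail's -x side.
- grip (a point): Centre of the bail's black grip sleeve: 12 mm diameter, 44 mm long along the pail's y axis, turning freely on the wire, so it can be pinched and held while the bail swings. 100 mm from the pivot axis. Bail flat: 100 mm to the -x side of the pail's middle, 71 mm up, 50 mm clear of the rim. Bail upright: 171 mm above the pail's underside, 91 mm above its rim.
- bail (a joint): Angle of the bail (6 mm steel wire, 116 mm wide; straight bare wire 22 to 48 mm either side of the grip's centre, for the prongs). 0 = flat on the pail's -x side (as it starts), pi/2 = upright, pi = flat on the +x side. It swings easily and falls back flat if let go.
- stand: Hook stand, fixed. Origin: on the table below the middle of the hook's seat; z up, x from the prong ends towards the post. Base plate 190 x 130 x 12 mm (x -60 to 130); post 16 mm thick at x = 85, 226 mm high. Hook: two level round prongs 8 mm thick at y = +-36, from a crossbar at x = 78 to x = -28 mm, then turned up. More than 11 N on it is too rough.
- prong_ends (a point): Point on the table midway below the outermost points of the two turned-up prong ends (stand x = -38 mm). The prongs' height is NOT measured: their upper faces are anywhere from 205 to 247 mm above the table, the turned-up ends 12 mm higher. They give about 1 mm per 2.5 N. The bail goes in here above the ends, prongs passing over the rim and inside the bail, then down.
- ramekin: White bowl, 72 mm across, 40 mm high, loose; origin at underside. Not to be disturbed.
- herb_jar: Small jar, 44 mm across, 70 mm high, loose; origin at underside. Not to be disturbed.
- spatula: Spatula lying on the table, loose; not to be disturbed.
- spice_jar: Tall jar, 68 mm across, 170 mm high, loose; not to be disturbed.
- sauce_bottle: Bottle, 60 mm across, 190 mm high, loose; not to be disturbed.
- grater: Upright steel grater, 230 mm high, loose; not to be disturbed.
Things that resemble listed ones, but are neither listed nor needed, are in the scene too. Leave any blue or pink look-alike of the pail alone.

How it is judged:
By the outcome, as a careful person would: the job done as asked, in the order asked, and still so for the second after the job is handed in, with the robot touching nothing.
It also fails if it takes over 64 s, if anything falls off the work surface, if the arm or the gripper's body presses on something with over 40 N, if the wrist force passes 120 N, or if a joint passes its speed limit or range.

### The arm

A 6-joint arm with a two-finger parallel gripper is mounted at the origin on the work surface. World frame = base frame: x ahead of the robot, y to its left, z up, the work surface at z = 0. Lengths are in m, angles in rad, forces in N, time in s.
With the tool pointing down it reaches from about 0.25 to 0.725 m from the base axis. Payload 4 kg.
Tool frame: the origin (TCP) lies midway between the tips of the shut fingers; the grasp point (between the pads) lies 19 mm behind it; z points along the fingers, y is the line along which they close (so a half turn about z gives the same grasp; the last joint's range is limited). The gripper opens to 85 mm and grips with 20 to 120 N. Pads are 22 mm wide; open, the fingers measure 114 mm over their backs; the gripper's body (76 mm by 85 mm) begins 54 mm behind the grasp point. The pads swing forward as they close: fully open they stand 13 mm farther back than shut.
Start: joints at [0, 0.241, 0.005, 1.335, 0, 1.571], TCP at [0.5, -0, 0.198] pointing down, gripper open.
Joint ranges: [-2.72, 2.72], [-1.05, 1.87], [-1.09, 1.28], [-1.99, 2.15], [-1.42, 1.44], [-3.14, 3.14]. Speed limits (rad/s): [2.79, 2.79, 3.14, 3.14, 3.14, 3.14].

### API

Orientations are given as a unit quaternion [w, x, y, z].
In Python, from workcell import manip gives the robot as it stands.
- The arm moves only by the shell command python3 -m jog 'ROWS' [FORCE]. ROWS is JSON, a list of rows, each a list of 3 entries, a list of its own where there are three numbers: the turn, a rotation vector about the world's x, y, z in rad, then the shift along the world's x, y, z in m, then the closure in counts, from 0 (fully open) to 255 (shut). A call has 1 to 20 rows; each row is the pose to reach, as a shift and turn from the pose commanded when the call began; what a row does not reach only later rows make up. A row lasts 1/8 s, in which the tool goes at most 62.5 mm and 10.7 degrees, less where a joint would pass 70% of its speed; a pose out of reach is approached as far as the arm can. A call with a gripper value outside its range is refused whole. The fingers move at their own pace and stop on an object; FORCE is the grip in N (left out, the last holds). Time passes only in rows, so rows that repeat a pose let the fingers close. It gives the time, the measured TCP pose, the force, the opening and the grip force at its end, in the units of the state.
- manip.read_state(): the state, without advancing time (a new reading comes with each control period).
- manip.capture(name): name is "scene" or "side" or "wrist"; returns a dict with "color" (420x560x3 uint8, red, green, blue), "mtx" (3x3 intrinsics, pixels), "origin" and "rotation" of the camera in the world; the wrist camera has in their place "mount" (4x4, takes a point from camera to tool coordinates, whose origin is the TCP and whose axes are the flange's). Camera axes: x right, y up, looking along -z (the intrinsics and any distortion apply to the point x, -y, -z); pixel columns grow to the right and rows downward; lengths in m; the calibration is good to about 2 mm. A picture is of the moment at which its call begins: read the wrist's pose just before it. There is no depth.
- manip.sign_off(): hands the job in; it is judged then, once.
The state is a dict: "time": time; "joint_pos": joint angles; "dq": joint speeds; "tau": joint torques, N m; "tcp_pos": TCP position; "ee_rot": TCP orientation; "ft_force": force on the tool from outside, world axes, zero at the start; "ft_torque": the same for the moment, N m; "gripper_width": finger opening in m; "grasp_force": force on a finger pad.
Only numpy, scipy, OpenCV 4.12 (cv2) and the standard library are available. Lean on these libraries where they do the work, as an engineer would, in place of code of your own. Each camera call takes 0.05 s, during which the arm holds its last target. There are 200 camera calls.

## Working session

There is one attempt and no reset: what is moved stays moved. The work goes in short steps, Python scripts to look and compute and a shell command to move; the robot and the scene stay as the last step left them, time stands still between calls to the robot, and variables do not carry over. Pictures are saved under pics/ and viewed, at most 10 in all, crops included, and the job is handed in when it is done.

```bash
mkdir -p pics; ls
python3 - <<'E'
from workcell import manip
import cv2,numpy as np
s=manip.read_state();print(s['time'],s['tcp_pos'],s['ee_rot'],s['ft_force'],s['gripper_width'])
for n in ['scene','side','wrist']:
    c=manip.capture(n);cv2.imwrite(f'pics/{n}0.png',c['color'][:,:,::-1])
    print(n,{k:np.round(v,4).tolist() for k,v in c.items() if k not in('color',)})
E
```

```text
pics
0.0 [4.99300599e-01 1.15395033e-05 1.97226058e-01] [-0.00074211  0.70709619  0.70711661 -0.00071728] [-0.32783747  0.69581892  0.75585904] 0.08537170390287106
scene {'mtx': [[409.447, 0.0, 281.6619], [0.0, 409.447, 209.3761], [0.0, 0.0, 1.0]], 'origin': [1.1051, 0.605, 1.1242], 'rotation': [0.3954, 0.1267, 0.2898, 0.8623]}
side {'mtx': [[512.3489, 0.0, 280.0897], [0.0, 512.3489, 205.9373], [0.0, 0.0, 1.0]], 'origin': [0.3794, -1.0472, 0.9501], 'rotation': [0.8951, 0.4389, -0.0333, -0.0706]}
wrist {'mtx': [[307.5058, 0.0, 279.0745], [0.0, 307.5058, 212.1718], [0.0, 0.0, 1.0]], 'mount': [[0.0009, 0.9613, 0.2756, 0.0696], [1.0, -0.0007, -0.0007, -0.0006], [-0.0004, 0.2756, -0.9613, -0.1758], [0.0, 0.0, 0.0, 1.0]]}
```

View pics/scene0.png

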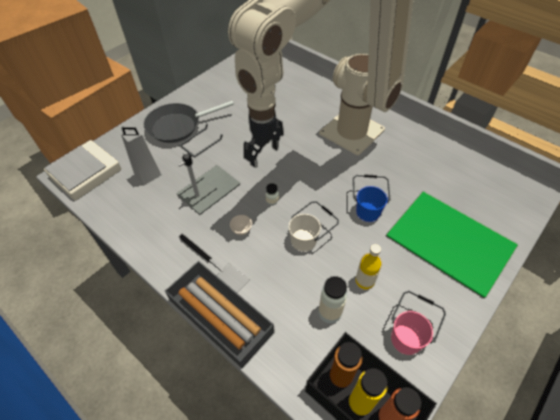

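View pics/side0.png

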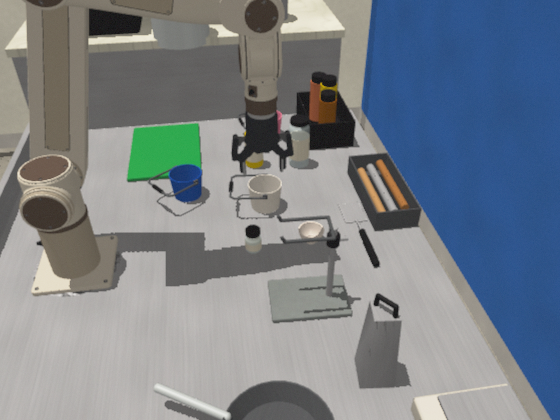

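Scene: three pails. The white one is at scene (304,232) / side (265,192), the blue at (371,204), the pink at (412,332). The white one with its bail grip at about (327,211) fits. The stand is at scene (208,188) / side (310,297). I'll confirm with one enlarged composite.

Run:
```python
import cv2,numpy as np
a=cv2.imread('pics/scene0.png');b=cv2.imread('pics/side0.png')
z=lambda im,x,y,w,h:cv2.resize(im[y:y+h,x:x+w],None,fx=4,fy=4,interpolation=cv2.INTER_CUBIC)
t=np.hstack([z(a,270,190,100,75),z(b,210,160,100,75)])
u=np.hstack([z(a,160,145,100,75),z(b,260,205,100,75)])
u2=np.vstack([t,u]);cv2.imwrite('pics/crop1.png',u2);print(u2.shape)
```

```text
(600, 800, 3)
```

View pics/crop1.png

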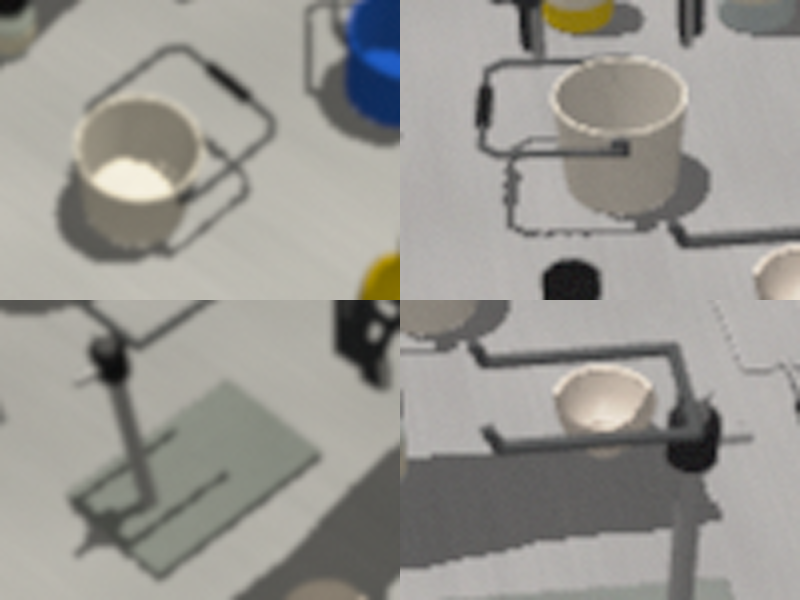

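White pail confirmed: grip at scene (327,210.5) and side (231.2,186.2), lying towards the base and left. Prong ends at side (278,216) and (282,238). The base plate corners are visible in both views.

```bash
cat > h.py <<'E'
import numpy as np
from scipy.spatial.transform import Rotation as R
C={'scene':([[409.447,0,281.6619],[0,409.447,209.3761],[0,0,1]],[1.1051,.605,1.1242],[.3954,.1267,.2898,.8623]),
'side':([[512.3489,0,280.0897],[0,512.3489,205.9373],[0,0,1]],[.3794,-1.0472,.9501],[.8951,.4389,-.0333,-.0706])}
def ray(n,p):
    K,o,q=C[n];v=np.linalg.solve(np.array(K),[p[0],p[1],1.]);v=np.array([v[0],-v[1],-v[2]])
    return np.array(o),R.from_quat(q,scalar_first=True).apply(v/np.linalg.norm(v))
def plane(n,p,z):
    o,d=ray(n,p);return o+d*(z-o[2])/d[2]
def tri(p,q):
    a,d=ray('scene',p);b,e=ray('side',q)
    t=np.linalg.lstsq(np.c_[d,-e],b-a,rcond=None)[0]
    x,y=a+t[0]*d,b+t[1]*e;return (x+y)/2,np.linalg.norm(x-y)
E
python3 - <<'E'
from h import *
import cv2
np.set_printoptions(precision=4,suppress=True)
print('grip',tri((327,210.5),(231.2,186.2)),plane('scene',(327,210.5),.071),plane('side',(231.2,186.2),.071))
print('rim',tri((304.7,227),(265,184.5)),plane('scene',(304.7,227),.08),plane('side',(265,184.5),.08))
b1=np.array([plane('scene',p,.012) for p in[(216.2,165),(240,184.2),(200,214.2),(177.5,194.2)]]);print(b1,b1.mean(0))
b2=np.array([plane('side',p,.012) for p in[(268,284),(346,278),(351,310),(272,319)]]);print(b2,b2.mean(0))
for z in(.2,.22,.24):print(z,plane('side',(278.2,216.2),z),plane('side',(281.7,238),z))
a=cv2.imread('pics/scene0.png')
u=cv2.resize(a[115:175,165:245],None,fx=8,fy=8,interpolation=cv2.INTER_CUBIC);cv2.imwrite('pics/c2.png',u)
E
```

```text
grip (array([0.4256, 0.192 , 0.0706]), np.float64(0.0019517581816404662)) [0.4247 0.1923 0.071 ] [0.4264 0.1906 0.071 ]
rim (array([0.5243, 0.1795, 0.0745]), np.float64(0.002659381597901268)) [0.5259 0.182  0.08  ] [0.5244 0.1708 0.08  ]
[[ 0.4848 -0.2698  0.012 ]
 [ 0.4943 -0.1371  0.012 ]
 [ 0.6769 -0.147   0.012 ]
 [ 0.6694 -0.2719  0.012 ]] [ 0.5813 -0.2065  0.012 ]
[[ 0.4863 -0.1606  0.012 ]
 [ 0.6839 -0.1713  0.012 ]
 [ 0.6688 -0.2749  0.012 ]
 [ 0.4802 -0.2722  0.012 ]] [ 0.5798 -0.2197  0.012 ]
0.2 [ 0.5179 -0.1285  0.2   ] [ 0.5138 -0.2056  0.2   ]
0.22 [ 0.5142 -0.153   0.22  ] [ 0.5102 -0.228   0.22  ]
0.24 [ 0.5105 -0.1775  0.24  ] [ 0.5066 -0.2505  0.24  ]
```

View pics/c2.png

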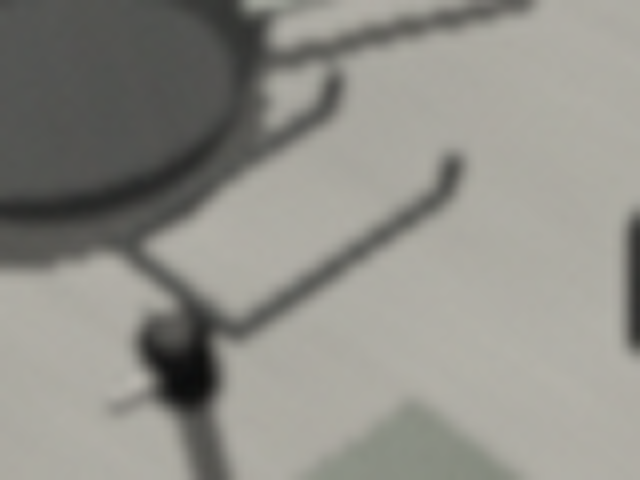

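Turned-up prong tips in scene: (221.9,134.8) on the near (+y) side and (206.9,124.8) on the other. Crossbar corners at about (195,157) and (181,145).

Run:
```python
from h import *
np.set_printoptions(precision=4,suppress=True)
L=tri((221.9,134.8),(278.2,216.2));Rr=tri((206.9,124.8),(281.7,238));print('tips',L,Rr)
cl=tri((194.8,156.5),(328,217.5));cr=tri((181.2,145),(334.,238));print('bar',cl,cr)
a=cl[0]-L[0];b=cr[0]-Rr[0];print(np.degrees([np.arctan2(v[1],v[0]) for v in(a,b)]))
v=L[0]-Rr[0];print('lat',np.linalg.norm(v),np.degrees(np.arctan2(v[1],v[0]))-90)
g=np.array([.4256,.192]);p=np.array([.525,.1765]);print(np.degrees(np.arctan2(*(p-g)[::-1])),np.linalg.norm(p-g))
```

```text
tips (array([ 0.5102, -0.1733,  0.2371]), np.float64(0.0019563972674730844)) (array([ 0.5072, -0.2452,  0.2355]), np.float64(0.000655160428635493))
bar (array([ 0.6222, -0.1792,  0.2238]), np.float64(0.0026835104831642383)) (array([ 0.6177, -0.2491,  0.2242]), np.float64(0.005089288989446095))
[-3.0291 -2.026 ]
lat 0.07201848980946311 -2.4277452517755904
-8.863074588719883 0.10060124253705821
```

```bash
python3 - <<'E'
from h import *
np.set_printoptions(precision=3,suppress=True)
for n,p in[('bottle',(255,163)),('spice',(299,161)),('herb',(253,248)),('ramekin',(310,242))]:print(n,plane('side',p,.0))
E
python3 -m jog '[[[0,0,-0.05],[0,0.03,0.03],0],[[0,0,-0.1],[-0.02,0.07,0.05],0],[[0,0,-0.155],[-0.04,0.12,0.05],100],[[0,0,-0.155],[-0.06,0.16,0.04],100],[[0,0,-0.155],[-0.073,0.185,0.03],100],[[0,0,-0.155],[-0.073,0.192,0.02],100],[[0,0,-0.155],[-0.073,0.192,0.02],100]]' 30
python3 - <<'E'
from workcell import manip
import cv2,numpy as np,pickle
s=manip.read_state();c=manip.capture('wrist');cv2.imwrite('pics/w1.png',c['color'][:,:,::-1]);pickle.dump((s,c),open('w1.pkl','wb'))
E
```

```text
bottle [ 0.521  0.413 -0.   ]
spice [0.671 0.402 0.   ]
herb [ 0.466 -0.01   0.   ]
ramekin [ 0.625 -0.01   0.   ]
time: 1.02
tcp_pos: [0.4266, 0.1917, 0.2171]
ee_rot: [-0.0, 0.76, 0.65, -0.001]
ft_force: [0.8, 0.5, -0.4]
gripper_width: 0.0519
grasp_force: 0.0
```

View pics/w1.png

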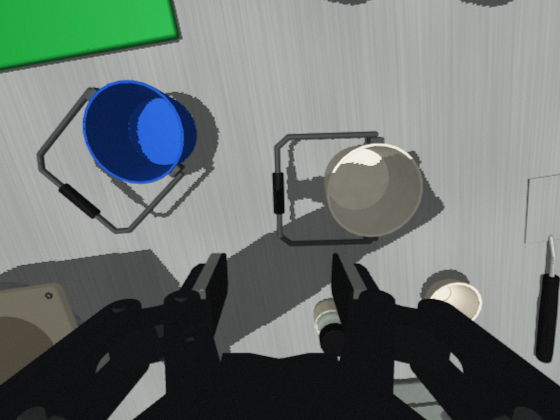

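The wrist view shows the white pail with its grip centred at (279,194), ends (278,174) and (281,213), and bail lug corners at about (380,136) and (377,241). The rim centre is at about (374,190).

```bash
cat >> h.py <<'E'
def wplane(s,c,p,z):
    K=c['mtx'];v=np.linalg.solve(K,[p[0],p[1],1.]);M=np.array(c['mount'])
    Rt=R.from_quat(s['ee_rot'],scalar_first=True)
    d=Rt.apply(M[:3,:3]@np.array([v[0],-v[1],-v[2]]));o=Rt.apply(M[:3,3])+s['tcp_pos']
    return o+d*(z-o[2])/d[2]
E
python3 - <<'E'
from h import *
import pickle,cv2
np.set_printoptions(precision=4,suppress=True)
s,c=pickle.load(open('w1.pkl','rb'))
im=c['color'].astype(int).sum(2);m=((im<90)[165:222,268:292]).astype(np.uint8)
n,l,st,ce=cv2.connectedComponentsWithStats(m);print(st,ce+[268,165])
for p,z in[((279,194),.071),((278,174),.071),((281,213),.071),((374,190),.08),((376,134),.071),((374,242),.071)]:print(p,wplane(s,c,p,z))
print(s['tcp_pos'],R.from_quat(s['ee_rot'],scalar_first=True).as_matrix())
E
```

```text
[[   0    0   24   57 1007]
 [   5    8   11   41  361]] [[280.0089 192.6931]
 [278.0803 193.856 ]]
(279, 194) [0.4256 0.1891 0.071 ]
(278, 174) [0.4279 0.2105 0.071 ]
(281, 213) [0.4245 0.1678 0.071 ]
(374, 190) [0.5239 0.1802 0.08  ]
(376, 134) [0.5324 0.2356 0.071 ]
(374, 242) [0.5224 0.1185 0.071 ]
[0.4266 0.1917 0.2171] [[ 0.1538  0.9881 -0.0017]
 [ 0.9881 -0.1538 -0.0012]
 [-0.0015 -0.0015 -1.    ]]
```

```bash
python3 -m jog '[[[0,0,0.03],[-0.001,-0.001,-0.04],135],[[0,0,0.06],[-0.0016,-0.0017,-0.08],135],[[0,0,0.06],[-0.0016,-0.0017,-0.11],135],[[0,0,0.06],[-0.0016,-0.0017,-0.14],135],[[0,0,0.06],[-0.0016,-0.0017,-0.155],135],[[0,0,0.06],[-0.0016,-0.0017,-0.165],135],[[0,0,0.06],[-0.0016,-0.0017,-0.165],135]]' 40
python3 - <<'E'
from workcell import manip
import cv2
cv2.imwrite('pics/s2.png',cv2.resize(manip.capture('side')['color'][130:235,180:320,::-1],None,fx=4,fy=4,interpolation=cv2.INTER_CUBIC))
E
```

```text
time: 1.95
tcp_pos: [0.4256, 0.1896, 0.0529]
ee_rot: [-0.0, 0.74, 0.672, -0.0]
ft_force: [-0.3, 0.1, 0.7]
gripper_width: 0.0403
grasp_force: 0.0
```

View pics/s2.png

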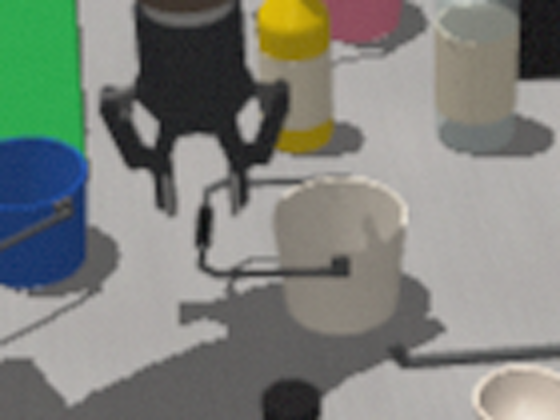

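The grip at crop (205,228) lies between the finger tips (167,212) and (239,210) in x, but the tips seem high. I'll project the expected points to check.

Run:
```python
from h import *
def proj(n,P):
    K,o,q=C[n];v=R.from_quat(q,scalar_first=True).inv().apply(np.array(P)-o);return K[0][0]*v[0]/-v[2]+K[0][2],K[1][1]*-v[1]/-v[2]+K[1][2]
for P in[(.4256,.1896,.053),(.4256,.1896,.059),(.4256,.2,.062),(.4256,.19,.071),(.4256,.168,.071)]:
    u,v=proj('side',P);print(P,(u-180)*4,(v-130)*4)
```

```text
(0.4256, 0.1896, 0.053) 205.36448758559334 245.4212145836891
(0.4256, 0.1896, 0.059) 204.8731318860963 238.8744206667975
(0.4256, 0.2, 0.062) 203.49309426022353 227.49345859376683
(0.4256, 0.19, 0.071) 203.8394202829055 225.37316997877917
(0.4256, 0.168, 0.071) 206.27706490869218 242.73091669805865
```

Run:
```python
from workcell import manip
import cv2
cv2.imwrite('pics/w2.png',manip.capture('wrist')['color'][:,:,::-1])
```

```text
(no output)
```

View pics/w2.png

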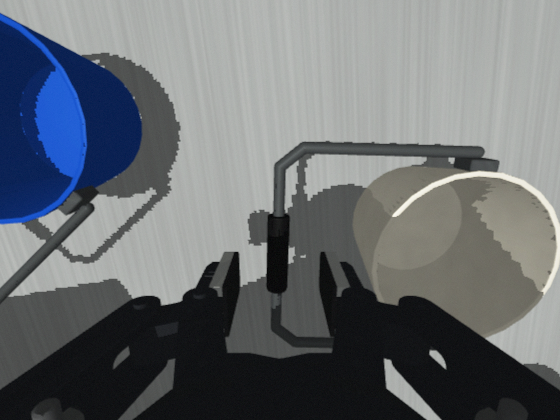

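Run:
```python
from h import *
from workcell import manip
np.set_printoptions(precision=4,suppress=True)
s=manip.read_state();c=manip.capture('wrist')
for p in[(278,252),(278,214),(276,292)]:print(p,wplane(s,c,p,.071))
Rt=R.from_quat(s['ee_rot'],scalar_first=True);M=np.array(c['mount'])
for t in[(.011,.02,-.003),(.011,-.02,-.003),(.011,.02,-.009),(-.011,.02,-.009),(0,0,-.019),(.011,0.02,-.03)]:
    v=M[:3,:3].T@(np.array(t)-M[:3,3]);K=c['mtx'];print(t,K[0,0]*v[0]/-v[2]+K[0,2],K[1,1]*-v[1]/-v[2]+K[1,2])
```

```text
(278, 252) [0.4253 0.1913 0.071 ]
(278, 214) [0.4274 0.2133 0.071 ]
(276, 292) [0.4218 0.1665 0.071 ]
(0.011, 0.02, -0.003) 313.5010043923899 226.747077919194
(0.011, -0.02, -0.003) 246.01909160641966 226.70158786746663
(0.011, 0.02, -0.009) 314.6310322527311 230.10386917204997
(-0.011, 0.02, -0.009) 313.4177593948512 265.1256918125101
(0, 0, -0.019) 279.80956782350114 254.8968494482849
(0.011, 0.02, -0.03) 319.2427506508234 243.8031561742995
```

Both views suggest that the half-open tips stand well back from the TCP. Closing is harmless either way, so I'll close and read the width.

```bash
python3 -m jog '[[[0,0,0],[0,0,0],170],[[0,0,0],[0,0,0],200],[[0,0,0],[0,0,0],200],[[0,0,0],[0,0,0],255],[[0,0,0],[0,0,0],255],[[0,0,0],[0,0,0],255]]' 40
python3 - <<'E'
from workcell import manip
import cv2,numpy as np
c=manip.capture('wrist');d=manip.capture('side')['color'][130:235,180:320]
cv2.imwrite('pics/w3.png',np.hstack([cv2.resize(c['color'][120:330,140:420],(400,300)),cv2.resize(d,(400,300),interpolation=cv2.INTER_CUBIC)])[:,:,::-1])
E
```

```text
time: 2.85
tcp_pos: [0.4254, 0.1903, 0.0531]
ee_rot: [-0.0, 0.74, 0.673, -0.0]
ft_force: [-0.6, -0.6, 0.6]
gripper_width: -0.0004
grasp_force: 0.0
```

View pics/w3.png

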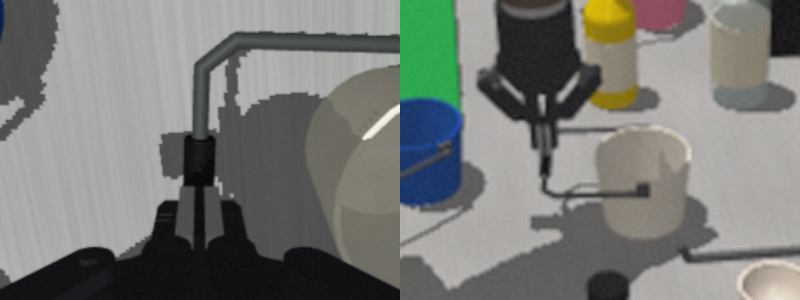

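The fingers shut on air, with the tips just above the sleeve at about z = 0.083. The real tips stand about 30 mm behind the reported TCP. I'll reopen, go 30 mm lower (safe either way) and close.

```bash
python3 -m jog '[[[0,0,0],[0,0,0.004],135],[[0,0,0],[0,0,0.004],135],[[0,0,0],[0,0,0.004],135],[[0,0,0],[0,0,-0.01],135],[[0,0,0],[0,0,-0.022],135],[[0,0,0],[0,0,-0.03],135],[[0,0,0],[0,0,-0.03],135],[[0,0,0],[0,0,-0.03],180],[[0,0,0],[0,0,-0.03],205],[[0,0,0],[0,0,-0.03],255],[[0,0,0],[0,0,-0.03],255],[[0,0,0],[0,0,-0.03],255]]' 40
python3 - <<'E'
from workcell import manip
import cv2,numpy as np
c=manip.capture('wrist');d=manip.capture('side')['color'][130:235,180:320]
cv2.imwrite('pics/w4.png',np.hstack([cv2.resize(c['color'][120:330,140:420],(400,300)),cv2.resize(d,(400,300),interpolation=cv2.INTER_CUBIC)])[:,:,::-1])
E
```

```text
time: 4.45
tcp_pos: [0.4256, 0.1902, 0.0234]
ee_rot: [0.0, 0.74, 0.673, 0.0]
ft_force: [-0.7, -0.7, 1.7]
gripper_width: 0.0101
grasp_force: 39.0
```

View pics/w4.png

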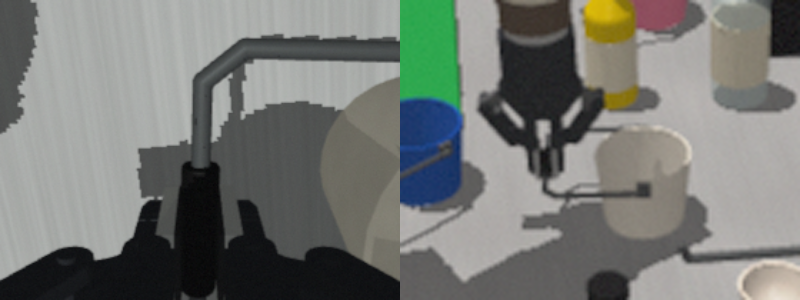

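The sleeve is held, but only about 6 mm from the tips. I'll regrasp 11 mm deeper for security.

```bash
python3 -m jog '[[[0,0,0],[0,0,0],170],[[0,0,0],[0,0,0],170],[[0,0,0],[0,0,-0.006],170],[[0,0,0],[0,0,-0.011],170],[[0,0,0],[0,0,-0.011],170],[[0,0,0],[0,0,-0.011],205],[[0,0,0],[0,0,-0.011],255],[[0,0,0],[0,0,-0.011],255],[[0,0,0],[0,0,-0.011],255]]' 40
```

```text
time: 5.68
tcp_pos: [0.4255, 0.1902, 0.0122]
ee_rot: [0.0, 0.74, 0.673, 0.0]
ft_force: [0.6, -0.1, -0.7]
gripper_width: 0.0106
grasp_force: 38.8
```

```bash
python3 -m jog '[[[0,0,0],[0.0004,0,0.0087],255],[[0,0,0],[0.0015,-0.0001,0.0174],255],[[0,0,0],[0.0034,-0.0003,0.0259],255],[[0,0,0],[0.006,-0.0006,0.0342],255],[[0,0,0],[0.0094,-0.0009,0.0423],255],[[0,0,0],[0.0134,-0.0012,0.05],255],[[0,0,0],[0.0181,-0.0017,0.0574],255],[[0,0,0],[0.0234,-0.0022,0.0643],255],[[0,0,0],[0.0293,-0.0027,0.0707],255],[[0,0,0],[0.0293,-0.0027,0.0707],255]]'
```

```text
time: 6.92
tcp_pos: [0.4552, 0.1878, 0.0835]
ee_rot: [-0.0, 0.74, 0.673, 0.0]
ft_force: [-3.4, -1.2, 2.9]
gripper_width: 0.0107
grasp_force: 39.2
```

```bash
python3 -m jog '[[[0,0,0],[0.0060,-0.0006,0.0063],255],[[0,0,0],[0.0129,-0.0012,0.0116],255],[[0,0,0],[0.0203,-0.0019,0.0163],255],[[0,0,0],[0.028,-0.0026,0.0204],255],[[0,0,0],[0.0362,-0.0034,0.0238],255],[[0,0,0],[0.0446,-0.0041,0.0264],255],[[0,0,0],[0.0532,-0.0049,0.0283],255],[[0,0,0],[0.062,-0.0057,0.0294],255],[[0,0,0],[0.0707,-0.0065,0.0298],255],[[0,0,0],[0.0707,-0.0065,0.0298],255],[[0,0,0],[0.0707,-0.0065,0.0298],255]]'
python3 - <<'E'
from workcell import manip
import cv2,numpy as np
a=manip.capture('scene')['color'][170:260,260:380];d=manip.capture('side')['color'][110:230,200:360]
cv2.imwrite('pics/v5.png',np.hstack([cv2.resize(a,(400,300),interpolation=cv2.INTER_CUBIC),cv2.resize(d,(400,300),interpolation=cv2.INTER_CUBIC)])[:,:,::-1])
E
```

```text
time: 8.3
tcp_pos: [0.5254, 0.181, 0.1126]
ee_rot: [-0.0, 0.74, 0.673, -0.0]
ft_force: [-0.7, -1.8, 0.6]
gripper_width: 0.0109
grasp_force: 38.9
```

```bash
python3 -m jog '[[[0,0,0],[0,0,0.003],255],[[0,0,0],[0,0,0.008],255],[[0,0,0],[0,0,0.02],255],[[0,0,0.01],[0,0,0.035],255],[[0,0,0.02],[0,0,0.055],255],[[0,0,0.03],[0,0,0.075],255],[[0,0,0.04],[0,0,0.095],255],[[0,0,0.05],[0,0,0.11],255],[[0,0,0.05],[0,0,0.118],255],[[0,0,0.05],[0,0,0.12],255],[[0,0,0.05],[0,0,0.12],255],[[0,0,0.05],[0,0,0.12],255]]' 60
```

```text
time: 9.9
tcp_pos: [0.525, 0.181, 0.2317]
ee_rot: [-0.0, 0.723, 0.691, -0.001]
ft_force: [-0.0, 0.6, -6.4]
gripper_width: 0.0099
grasp_force: 58.3
```

```bash
python3 -m jog '[[[0,0,0],[-0.001,-0.004,0],255],[[0,0,0],[-0.003,-0.012,0],255],[[0,0,0],[-0.005,-0.023,0],255],[[0,0,0],[-0.009,-0.039,0],255],[[0,0,0],[-0.013,-0.06,0],255],[[0,0,0],[-0.019,-0.085,0],255],[[0,0,0],[-0.025,-0.112,0],255],[[0,0,0],[-0.031,-0.143,0],255],[[0,0,0],[-0.038,-0.175,0],255],[[0,0,0],[-0.046,-0.209,0],255],[[0,0,0],[-0.053,-0.243,0],255],[[0,0,0],[-0.06,-0.275,0],255],[[0,0,0],[-0.066,-0.302,0],255],[[0,0,0],[-0.072,-0.326,0],255],[[0,0,0],[-0.076,-0.347,0],255],[[0,0,0],[-0.08,-0.364,0],255],[[0,0,0],[-0.083,-0.376,0],255],[[0,0,0],[-0.085,-0.384,0],255],[[0,0,0],[-0.085,-0.387,0],255],[[0,0,0],[-0.085,-0.387,0],255]]'
python3 -m jog '[[[0,0,0],[0,0,-0.006],255],[[0,0,0],[0,0,-0.014],255],[[0,0,0],[0,0,-0.022],255],[[0,0,0],[0,0,-0.026],255],[[0,0,0],[0,0,-0.026],255],[[0,0,0],[0,0,-0.026],255],[[0,0,0],[0,0,-0.026],255],[[0,0,0],[0,0,-0.026],255]]'
python3 - <<'E'
from workcell import manip
import cv2
for n in('side','scene','wrist'):cv2.imwrite(f'pics/e_{n}.png',manip.capture(n)['color'][:,:,::-1])
E
```

```text
time: 12.4
tcp_pos: [0.4405, -0.2057, 0.2326]
ee_rot: [-0.0, 0.723, 0.691, 0.0]
ft_force: [0.2, -0.2, -5.7]
gripper_width: 0.0105
grasp_force: 58.4
time: 13.4
tcp_pos: [0.4406, -0.206, 0.2069]
ee_rot: [0.0, 0.723, 0.691, 0.0]
ft_force: [0.3, 0.6, -4.7]
gripper_width: 0.0102
grasp_force: 58.4
```

```bash
python3 -m jog '[[[0,0,0],[0.002,0,0],255],[[0,0,0],[0.006,0,0],255],[[0,0,0],[0.012,-0.0005,0],255],[[0,0,0],[0.02,-0.001,0],255],[[0,0,0],[0.028,-0.0015,0],255],[[0,0,0],[0.036,-0.002,0],255],[[0,0,0],[0.044,-0.002,0],255],[[0,0,0],[0.052,-0.0025,0],255],[[0,0,0],[0.06,-0.003,0],255],[[0,0,0],[0.068,-0.003,0],255],[[0,0,0],[0.076,-0.0035,0],255],[[0,0,0],[0.084,-0.004,0],255],[[0,0,0],[0.092,-0.004,0],255],[[0,0,0],[0.098,-0.0045,0],255],[[0,0,0],[0.102,-0.0045,0],255],[[0,0,0],[0.105,-0.0045,0],255],[[0,0,0],[0.105,-0.0045,0],255],[[0,0,0],[0.105,-0.0045,0],255],[[0,0,0],[0.105,-0.0045,0],255],[[0,0,0],[0.105,-0.0045,0],255]]'
python3 - <<'E'
from workcell import manip
import cv2,numpy as np
a=manip.capture('scene')['color'][90:210,150:310];d=manip.capture('side')['color'][150:300,230:430]
cv2.imwrite('pics/v6.png',np.hstack([cv2.resize(a,(400,300),interpolation=cv2.INTER_CUBIC),cv2.resize(d,(400,300),interpolation=cv2.INTER_CUBIC)])[:,:,::-1])
E
```

```text
time: 16.05
tcp_pos: [0.5453, -0.2104, 0.2067]
ee_rot: [0.0, 0.723, 0.691, 0.0]
ft_force: [-0.4, 0.2, -5.9]
gripper_width: 0.0103
grasp_force: 58.4
```

View pics/v6.png

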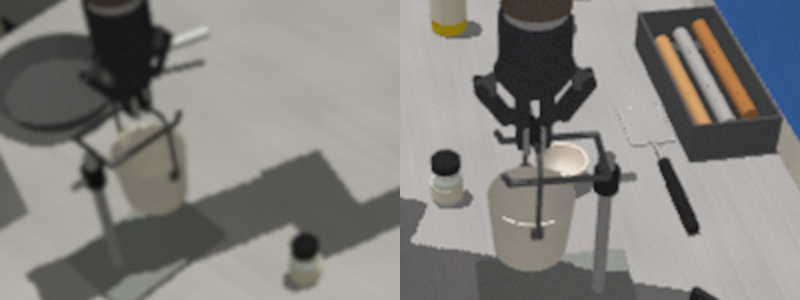

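The prongs pass over the rim and inside the bail in both views, with the wire mid-prong. I'll lower and feel for contact.

```bash
python3 -m jog '[[[0,0,0],[0,0,-0.003],255],[[0,0,0],[0,0,-0.006],255],[[0,0,0],[0,0,-0.009],255],[[0,0,0],[0,0,-0.012],255],[[0,0,0],[0,0,-0.015],255],[[0,0,0],[0,0,-0.018],255],[[0,0,0],[0,0,-0.021],255],[[0,0,0],[0,0,-0.024],255],[[0,0,0],[0,0,-0.024],255],[[0,0,0],[0,0,-0.024],255]]'
python3 -m jog '[[[0,0,0],[0,0,-0.002],255],[[0,0,0],[0,0,-0.004],255],[[0,0,0],[0,0,-0.006],255],[[0,0,0],[0,0,-0.007],255],[[0,0,0],[0,0,-0.007],255],[[0,0,0],[0,0,-0.007],255]]'
```

```text
time: 17.4
tcp_pos: [0.5455, -0.2104, 0.1827]
ee_rot: [0.0, 0.723, 0.691, 0.0]
ft_force: [0.2, 0.0, -5.9]
gripper_width: 0.0104
grasp_force: 58.4
time: 18.15
tcp_pos: [0.5454, -0.2104, 0.1756]
ee_rot: [0.0, 0.723, 0.691, 0.0]
ft_force: [-0.2, -0.1, -6.2]
gripper_width: 0.0104
grasp_force: 58.4
```

```bash
python3 -m jog '[[[0,0,0],[0,0,-0.001],255],[[0,0,0],[0,0,-0.002],255],[[0,0,0],[0,0,-0.003],255],[[0,0,0],[0,0,-0.003],255],[[0,0,0],[0,0,-0.003],255]]'
```

```text
time: 18.77
tcp_pos: [0.5456, -0.2105, 0.173]
ee_rot: [0.0, 0.723, 0.691, 0.0]
ft_force: [-0.7, 0.7, -2.0]
gripper_width: 0.0099
grasp_force: 58.7
```

```bash
python3 -m jog '[[[0,0,0],[0,0,-0.0005],255],[[0,0,0],[0,0,-0.001],255],[[0,0,0],[0,0,-0.001],255],[[0,0,0],[0,0,-0.001],255],[[0,0,0],[0,0,-0.001],255]]'
python3 - <<'E'
from workcell import manip
import numpy as np
print(np.mean([(manip.capture('side'),manip.read_state()['ft_force'])[1] for _ in range(8)],0))
E
```

```text
time: 19.4
tcp_pos: [0.5456, -0.2105, 0.1718]
ee_rot: [0.0, 0.723, 0.691, 0.0]
ft_force: [-0.8, 0.5, 0.2]
gripper_width: 0.0101
grasp_force: 58.9
[-0.48729191  0.31427636  0.42078169]
```

```bash
python3 -m jog '[[[0,0,0],[0,0,0],240],[[0,0,0],[0,0,0],220],[[0,0,0],[0,0,0],212],[[0,0,0],[0,0,0],204],[[0,0,0],[0,0,0],195],[[0,0,0],[0,0,0],180],[[0,0,0],[0,0,0],165],[[0,0,0],[0,0,0],150],[[0,0,0],[0,0,0],150],[[0,0,0],[0,0,0],150]]' 20
```

```text
time: 21.05
tcp_pos: [0.5454, -0.2104, 0.1716]
ee_rot: [0.0, 0.723, 0.691, 0.0]
ft_force: [-1.1, -0.4, 0.4]
gripper_width: 0.0353
grasp_force: 0.0
```

```bash
python3 -m jog '[[[0,0,0],[0,0,0.003],150],[[0,0,0],[0,0,0.009],150],[[0,0,0],[0,0,0.017],150],[[0,0,0],[0,0,0.027],150],[[0,0,0],[0,0,0.04],150],[[0,0,0],[0,0,0.06],150],[[0,0,0],[0,0,0.08],150],[[0,0,0],[0,0,0.1],150],[[0,0,0],[-0.02,0,0.12],150],[[0,0,0],[-0.05,0.01,0.13],150],[[0,0,0],[-0.08,0.03,0.13],150],[[0,0,0],[-0.11,0.06,0.13],150],[[0,0,0],[-0.12,0.09,0.13],150],[[0,0,0],[-0.12,0.11,0.13],150],[[0,0,0],[-0.12,0.11,0.13],150]]'
python3 - <<'E'
from workcell import manip
from h import *
import cv2
P=[]
for k in range(12):
    im=manip.capture('side')['color']
    if k in(0,6,11):
        P.append(im[150:300,230:430].astype(int))
print([np.abs(P[i]-P[0]).mean() for i in(1,2)])
cv2.imwrite('pics/f_side.png',im[:,:,::-1])
# white-ish pail mask in side and scene
for n,(x,y,w,h) in{'side':(260,210,80,90),'scene':(190,120,60,80)}.items():
    I=manip.capture(n)['color'][y:y+h,x:x+w].astype(int)
    m=((I[:,:,0]-I[:,:,2]>14)&(I.sum(2)>250)).astype(np.uint8)
    c=max(cv2.findContours(m,0,2)[0],key=cv2.contourArea);print(n,cv2.minAreaRect(c),np.array(cv2.boundingRect(c))+[x,y,0,0])
    def proj(Q):
        K,o,q=C[n];v=R.from_quat(q,scalar_first=True).inv().apply(np.array(Q)-o);return np.round([K[0][0]*v[0]/-v[2]+K[0][2],K[1][1]*-v[1]/-v[2]+K[1][2]],1)
    print('expected centre foot, rim',proj((.5455,-.2105,.0593)),proj((.5455,-.2105,.139)))
E
```

```text
time: 22.92
tcp_pos: [0.4255, -0.0996, 0.3028]
ee_rot: [0.001, 0.722, 0.692, 0.001]
ft_force: [0.9, -0.0, -0.1]
gripper_width: 0.035
grasp_force: 0.0
[np.float64(1.466388888888889), np.float64(1.4272555555555555)]
side ((30.274898529052734, 61.33721923828125), (50.58318328857422, 30.456092834472656), 70.25315856933594) [274 245  38  50]
expected centre foot, rim [295.2 282.4] [295.7 258. ]
scene ((23.40000343322754, 44.30000305175781), (33.093807220458984, 30.857738494873047), 63.43495178222656) [195 147  31  36]
expected centre foot, rim [213.4 173.5] [210.  157.5]
```

Run:
```python
from workcell import manip
import numpy as np
I=[manip.capture('side')['color'].astype(int) for _ in range(8)]
d=[np.abs(I[k]-I[0]) for k in(2,5,7)]
print('pail',[x[240:300,268:320].mean().round(2) for x in d],'static',[x[340:400,100:160].mean().round(2) for x in d])
A=np.mean(I,0)
for r in range(252,294,5):
    m=np.where(A[r,262:330,0]-A[r,262:330,2]>12)[0]+262;print(r,m.min() if len(m) else 0,m.max() if len(m) else 0)
```

```text
pail [np.float64(1.3), np.float64(1.3), np.float64(1.29)] static [np.float64(1.15), np.float64(1.15), np.float64(1.15)]
252 276 315
257 274 317
262 274 317
267 276 315
272 276 314
277 277 313
282 278 312
287 280 311
292 284 306
```

The pail is still, its edges taper symmetrically about column 295.5 (expected 295.5), and the arm is clear. Handing in.

```bash
python3 -c "
from workcell import manip
print(manip.sign_off())"
```

```text
the job is handed in; nothing more can be done
None
```

The white pail hangs still and straight by its bail on both prongs, with the arm clear and the job handed in at about 24 s; I had no pictures left to view it after release, so that rests on measurements from the side camera.

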